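Close a filter module and hold it docked against the sprung plunger

TASK

Press the proud lid of the small aluminium filter module fully down first, then stand the module on the bed of the test dock, between its two rails, with its black connector face towards the sprung plunger. Push it along the bed against the plunger until the face meets the stop block, and finish while holding it there, still pressed against the stop with a steady, moderate push (a firm finger push, not the arm's strength): do not let go. Leave the other things on the bench where they are.

Things in the scene. Friction and masses are not known exactly. Their poses are not given: they have to be found in the camera images.
- module: Loose aluminium box, 70 long (x) x 46 wide (y) x 50 mm high, about 0.4 kg, upright on the bench, with a grey press-on lid. Origin: centre of its underside. +x end: flat black connector face with a steel ring. -x end: a black cable gland, 16 mm thick, reaches 48 mm from the origin, 25 mm up. Grip the long sides below the lid; keep the lower 12 mm of them clear for the dock's rails.
- module_face (a point): Lower edge of the module's black connector face, in the middle: 35 mm from the module's origin along its x, at the height of its underside.
- lid (a joint): How far the module's lid stands proud (m): 0 = fully down, 0.005 to 0.008 at the start. It slides straight down with about 6 N of friction, stays where it is left, and stops hard at 0. It counts as fully down below 0.0018.
- lid_top (a point): Centre of the lid's flat top face (lid 68 x 44 mm, 5 mm thick); 55 mm above the module's underside when fully down.
- dock: Test dock fixed to the bench: dark steel bed 200 x 100 mm, upper face 10 mm above the bench. x points along the bed to the stop. Origin: at bench height on the centre line, 60 mm before the stop face. Two aluminium rails from x = -90 to +40 mm, tops 12 mm above the bed, guide the module on y = 0; they lean outward: 50 mm apart at the bed, 58 at the top. Open above.
- stop: Fixed aluminium stop block at the dock's +x end, 40 x 62 mm, top 56 mm above the bench, between x = 60 and 100 mm of the dock; origin the same as the dock's. Its flat face towards -x is the hard stop; the plunger comes out of its middle. It should feel about 3 to 25 N beyond the spring force.
- dock_stop (a point): On the stop face, on the dock's centre line, at the height of the bed's upper face (10 mm above the bench): where module_face must come.
- plunger (a joint): How far the sprung plunger is pushed in (m), along the dock's +x: 0 = free, 0.014 when the module's face meets the stop block. The spring pushes back with 4 N at the start and 11 N at 0.014.
- plunger_tip (a point): Tip of the plunger, a steel pin 12 mm in diameter along the dock's x, 35 mm above the bench (25 mm above the bed), standing 14 mm out of the stop face when free.
- hood: Bystander: small black connector hood, 30 x 22 x 40 mm high. Origin: centre of its underside.
- plug: Bystander: red and white industrial power plug lying along its x, 150 mm long, 60 mm in diameter. Origin: on the bench below its middle.
- driver: Bystander: screwdriver lying on the bench along its x.
- tape: Bystander: paper-coloured roll of tape lying flat, 90 mm across, 19 mm high. Origin: centre of its underside.
- spanner: Bystander: steel spanner lying on the bench along its x.
- collar: Bystander: brass ring, 44 mm across, 20 mm high. Origin: centre of its underside.
- tray: Bystander: open grey parts tray, 110 x 160 x 30 mm high. Origin: centre of its underside.
Mind the look-alikes: they are no part of the job. Of the things that look like the module, the larger one is meant.

How it is judged:
By the outcome, as a careful person would: the job done as asked, in the order asked, and still so for the second after the job is handed in, while the arm keeps its last pose, push and grip.
It also fails if it takes over 54 s, if anything falls off the work surface, if the arm or the gripper's body presses on something with over 40 N, if the wrist force passes 120 N, or if a joint passes its speed limit or range.

ROBOT

A 6-joint arm with a two-finger parallel gripper is mounted at the origin on the work surface. World frame = base frame: x ahead of the robot, y to its left, z up, the work surface at z = 0. Lengths are in m, angles in rad, forces in N, time in s.
With the tool pointing down it reaches from about 0.275 to 0.85 m from the base axis. Payload 19 kg.
Tool frame: the origin (TCP) lies on the centre line of the jaws, within the pads' length; the fingertips stand 22 mm ahead of it and the grasp point (between the pads) lies 3 mm ahead of it (bot.tip_extent is the distance from the TCP to the fingertips, in m); z points along the fingers, x is the direction in which the jaws open and shut, and the axes are right-handed (so a half turn about z gives the same grasp; the last joint's range is limited). The gripper opens to 85 mm and grips with 20 to 120 N. Pads are 22 mm wide; open, the fingers measure 114 mm over their backs; the gripper's body (76 mm by 85 mm) begins 54 mm behind the grasp point. The pads swing forward as they close: fully open they stand 13 mm farther back than shut.
Start: joints at [1.042, 0.15, 1.437, -0, 1.554, -0.134], TCP at [0.221, 0.531, 0.253] pointing down, gripper open.
Joint ranges: [-2.8, 2.8], [-0.68, 2.1], [0.12, 2.68], [-1.39, 4.53], [0.16, 2.79], [-2.81, 2.81]. Speed limits (rad/s): [1.89, 1.89, 2.22, 3.01, 3.01, 3.01].

INTERFACE

Orientations are given as [roll, pitch, yaw] about the fixed x, y, z axes, in that order (R = Rz(yaw) Ry(pitch) Rx(roll)).
In Python, from bench import telemetry, cams, sign_off, bot gives the robot as it stands. The module is installed in compiled form; this text tells all that it offers.
- The arm moves only by the tool apply_moves, never from a script. Its argument "series" is a list of rows, each a list of 6 numbers: the shift along the tool's x, y, z in m, then the turn, a rotation vector about the tool's x, y, z in degrees. In form: [[dx, dy, dz, wx, wy, wz], ...]. A call has 1 to 10 rows; each row shifts and turns the commanded pose from where the row before left it, along the tool's axes as they then stand; what a row does not reach is not made up. A row lasts 1/8 s, in which the tool goes at most 62.5 mm and 10.7 degrees, less where a joint would pass 70% of its speed; a pose out of reach is approached as far as the arm can. A call with a gripper value outside its range is refused whole. "grip" is the closure in counts, from 0 (fully open) to 255 (shut), set as the call begins (left out, the last holds). The fingers move at their own pace and stop on an object; "grip_force" is the grip in N (left out, the last holds). Time passes only in rows, so rows that do not move let the fingers close. It gives the time, the measured TCP pose, the force and the opening at its end, in the units of the state.
- telemetry.get_state(): the state, without advancing time (a new reading comes with each control period).
- cams.grab_frame(name): name is "scene" or "top"; returns the picture (480x640x3 uint8, red, green, blue); there is no depth.
- cams.get_calibration(name): a dict with "fx", "fy", "cx", "cy" (pixels), "T" (4x4, takes a point from camera to world coordinates). Camera axes: x right, y up, looking along -z (the intrinsics and any distortion apply to the point x, -y, -z); pixel columns grow to the right and rows downward; lengths in m; the calibration is good to about 2 mm. A picture is of the moment at which its call begins. get_calibration takes no time and is no camera call.
- sign_off(): hands the job in, once; it reports no verdict.
The state is a dict: "time_s": time; "joint_pos": joint angles; "qvel": joint speeds; "tau": joint torques, N m; "tcp_pos": TCP position; "orientation": TCP orientation; "ft_force": force on the tool from outside, world axes, zero at the start; "moment": the same for the moment, N m; "gripper_width": finger opening in m.
Only numpy, scipy, OpenCV 4.12 (cv2) and the standard library are available. Lean on these libraries where they do the work, as an engineer would, in place of code of your own. Each camera call takes 0.05 s, during which the arm holds its last target.

## Working session

There is one attempt and no reset: what is moved stays moved. The work goes in short steps, Python scripts to look and compute and a tool call to move; the robot and the scene stay as the last step left them, time stands still between calls to the robot, and variables do not carry over. Pictures are saved under pics/ and viewed, and the job is handed in when it is done.

Besides the shell and the picture viewer there is one more tool, called after "Emit:" as name(argument=value, ...) on one line, values as JSON. apply_moves: Moves the arm, as the interface text tells. Its arguments: {"type":"object","properties":{"series":{"type":"array"},"grip":{"type":"number"},"grip_force":{"type":"number"}},"required":["series"]}

```bash
mkdir -p pics; ls
python3 - <<'E'
from bench import telemetry, cams, bot
import cv2,json
print(telemetry.get_state())
print(bot.tip_extent)
for n in("scene","top"):
    c=cams.get_calibration(n);print(n,c)
    im=cams.grab_frame(n);cv2.imwrite(f"pics/{n}0.png",im[:,:,::-1])
E
```

```text
pics
{'time_s': 0.0, 'joint_pos': array([ 1.04202598e+00,  1.50978414e-01,  1.43803721e+00,  3.05727288e-05,
        1.55379752e+00, -1.33997275e-01]), 'qvel': array([-3.04636006e-03, -1.11435516e-03, -1.84932370e-03, -1.14343356e-03,
       -1.47153642e-05,  6.93515692e-04]), 'tau': array([ 1.55856349e-03, -7.13067985e+01, -5.70869207e+01,  1.97254496e-05,
        9.32416529e-03, -1.63442388e-05]), 'tcp_pos': array([0.22103935, 0.53057605, 0.25267669]), 'orientation': array([-3.14139931e+00,  1.20546733e-03,  1.17602283e+00]), 'ft_force': array([-0.88533077, -0.97299379, -0.02805941]), 'moment': array([-0.05738389, -0.05492126,  0.02270559]), 'gripper_width': 0.08560962375928444}
0.022
scene {'fx': 531.3727693947479, 'fy': 531.3727693947479, 'cx': 310.25898564297074, 'cy': 246.48845692396358, 'T': array([[ 0.50452515, -0.64826009,  0.57027469,  1.20235163],
       [ 0.86338833,  0.37584728, -0.33659978, -0.36503442],
       [ 0.00386801,  0.66219157,  0.7493246 ,  0.88215758],
       [ 0.        ,  0.        ,  0.        ,  1.        ]])}
top {'fx': 623.7065361268619, 'fy': 623.7065361268619, 'cx': 304.97796269430177, 'cy': 231.70736435699854, 'T': array([[ 2.07655244e-02,  9.97980870e-01, -6.00247945e-02,
         4.93150123e-01],
       [-9.99775799e-01,  2.09765376e-02,  2.88738211e-03,
        -7.58922444e-04],
       [ 4.14066447e-03,  5.99513789e-02,  9.98192710e-01,
         1.55111097e+00],
       [ 0.00000000e+00,  0.00000000e+00,  0.00000000e+00,
         1.00000000e+00]])}
```

View pics/scene0.png

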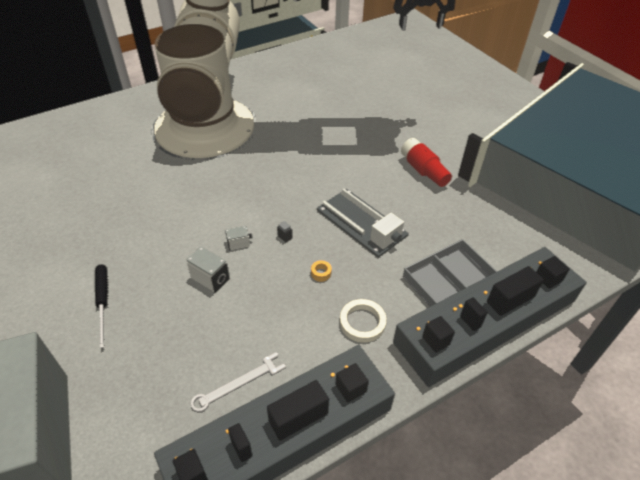

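View pics/top0.png

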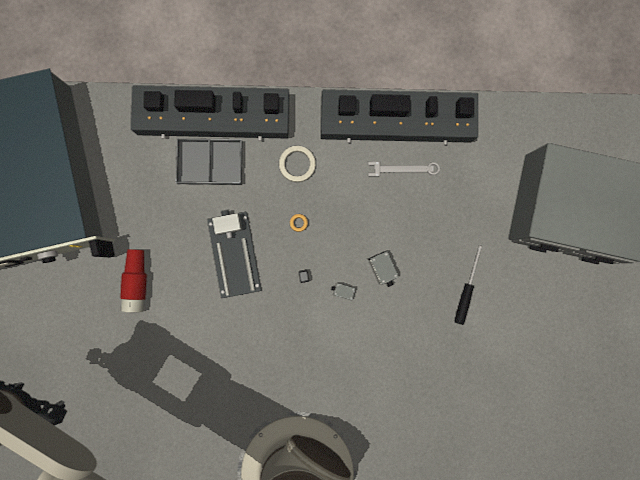

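The top view shows the larger module near (384,267), with its look-alike at (344,291). The dock runs from about (240,295) to the white stop at (228,222). I'll enlarge these.

Run:
```python
import cv2,numpy as np
t=cv2.imread("pics/top0.png");s=cv2.imread("pics/scene0.png")
def crop(im,x,y,w,h,k,n):
    c=cv2.resize(im[y:y+h,x:x+w],None,fx=k,fy=k,interpolation=cv2.INTER_CUBIC)
    for i in range(0,w,10):
        cv2.putText(c,str(x+i),(i*k,8),0,.3,(0,255,255),1);cv2.line(c,(i*k,10),(i*k,14),(0,255,255),1)
    for j in range(0,h,10):
        cv2.putText(c,str(y+j),(0,j*k+3),0,.3,(0,255,255),1)
    cv2.imwrite(n,c)
crop(t,355,240,60,55,10,"pics/tm.png")
crop(t,195,200,80,105,5,"pics/td.png")
crop(s,180,240,60,60,10,"pics/sm.png")
crop(s,310,180,105,80,7,"pics/sd.png")
```

```text
(no output)
```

View pics/tm.png

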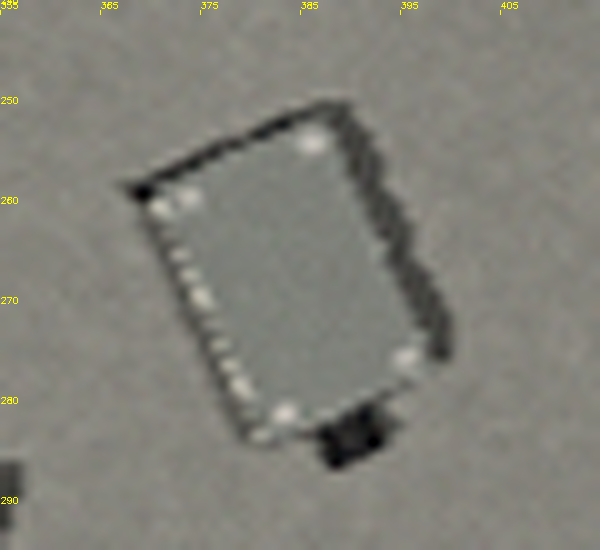

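View pics/td.png

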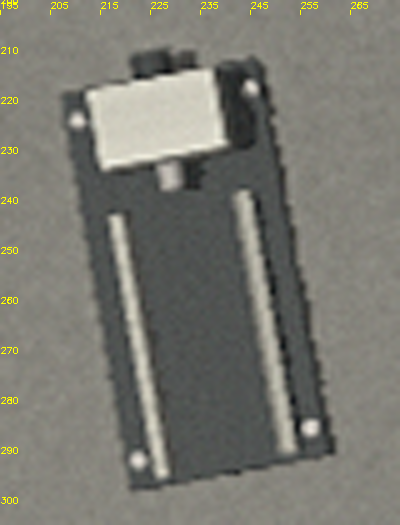

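View pics/sm.png

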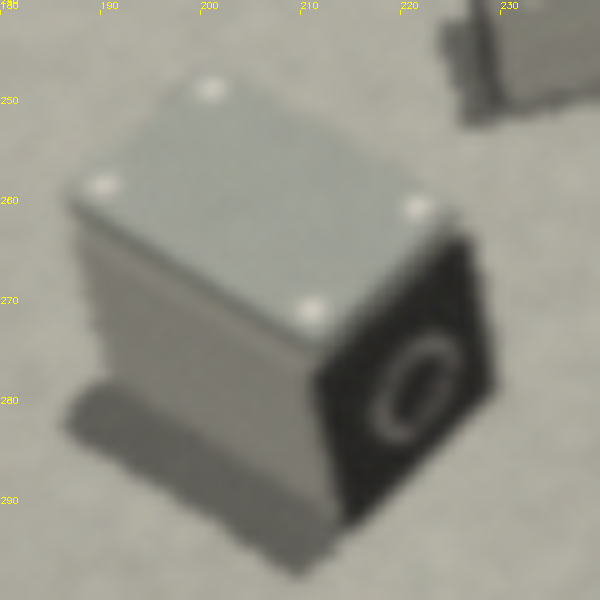

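View pics/sd.png

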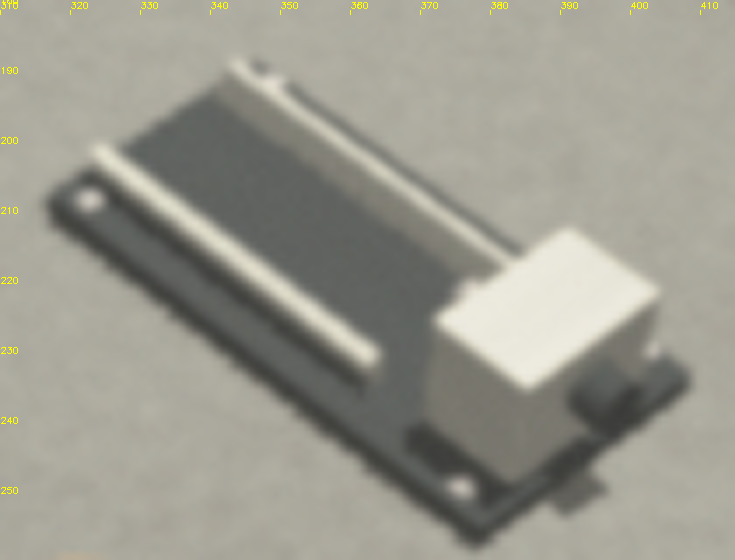

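```bash
cat > h.py <<'E'
import numpy as np,cv2
from scipy.optimize import least_squares
from bench import cams
C={n:cams.get_calibration(n) for n in("scene","top")}
def proj(n,P):
    c=C[n];T=c["T"];P=np.atleast_2d(P)
    p=(P-T[:3,3])@T[:3,:3]
    x,y,z=p[:,0],-p[:,1],-p[:,2]
    return np.c_[c["fx"]*x/z+c["cx"],c["fy"]*y/z+c["cy"]]
def R(a): return np.array([[np.cos(a),-np.sin(a),0],[np.sin(a),np.cos(a),0],[0,0,1]])
def px(crop,off,k): return np.array(crop,float)/k+np.array(off)-.5+.5/k
E
cat > fit.py <<'E'
from h import *
# dock
tb=px([(62,92),(262,58),(335,453),(132,490)],(195,200),5)
ts=px([(85,92),(213,68),(228,148),(100,170)],(195,200),5)
ss=px([(435,320),(568,228),(660,292),(528,388)],(310,180),7)
# order in dock frame
bed=lambda x0:np.array([[x0+.2,.05,.01],[x0+.2,-.05,.01],[x0,-.05,.01],[x0,.05,.01]])
st_t=np.array([[.1,.031,.056],[.1,-.031,.056],[.06,-.031,.056],[.06,.031,.056]])
st_s=np.array([[.06,-.031,.056],[.06,.031,.056],[.1,.031,.056],[.1,-.031,.056]])
def f(p,full=False):
    M=lambda P:P@R(p[2]).T+[p[0],p[1],0]
    r=[proj("top",M(bed(p[3])))-tb,proj("top",M(st_t))-ts,proj("scene",M(st_s))-ss]
    return r if full else np.concatenate(r).ravel()
s=least_squares(f,[.48,.18,.15,-.1],loss="soft_l1");print("dock",s.x,np.degrees(s.x[2]))
for r in f(s.x,True):print(r.round(2).tolist())
# module
tsc=px([(188,195),(312,142),(407,357),(285,412)],(355,240),10)
ssc=px([(416,208),(312,310),(104,185),(212,88)],(180,240),10)
bc=px([(345,525),(497,388)],(180,240),10)
def g(p,full=False):
    M=lambda P:P@R(p[2]).T+[p[0],p[1],0]
    a,b=p[4],p[5];z=.055+p[3]
    sc=np.array([[a,b,z],[a,-b,z],[-a,-b,z],[-a,b,z]])
    r=[proj("top",M(sc))-tsc,proj("scene",M(sc))-ssc,
       (proj("scene",M(np.array([[.035,-.023,0],[.035,.023,0]])))-bc)]
    return r if full else np.concatenate(r).ravel()
m=least_squares(g,[.44,-.12,.4,.006,.028,.017],loss="soft_l1");print("mod",m.x,np.degrees(m.x[2]))
for r in g(m.x,True):print(r.round(2).tolist())
E
python3 fit.py
```

```text
dock [ 0.52119174  0.16820217  0.20833031 -0.09443243] 11.936447389859646
[[-0.34, 0.23], [-0.62, -0.45], [-0.51, 0.1], [0.08, 0.32]]
[[0.32, -0.53], [0.11, -0.51], [0.11, -0.2], [0.29, 0.2]]
[[-0.64, -0.15], [-0.26, -0.61], [0.36, -0.08], [-0.16, 0.29]]
mod [ 0.50125568 -0.19633017  0.42858429  0.00619634  0.0280144   0.01594723] 24.55607116567175
[[0.21, 0.29], [0.03, 0.29], [0.01, 0.37], [-0.02, 0.19]]
[[0.13, 0.11], [-0.21, -0.02], [-0.11, -0.01], [-0.06, 0.01]]
[[0.78, 0.91], [0.31, 0.19]]
```

Emit:
apply_moves(series=[[0, 0, 0, 0, 0, 10], [0, 0, 0, 0, 0, 10], [0, 0, 0, 0, 0, 10], [0, 0, 0, 0, 0, 10], [0, 0, 0, 0, 0, 10], [0, 0, 0, 0, 0, 10], [0, 0, 0, 0, 0, 10], [0, 0, 0, 0, 0, 10], [0, 0, 0, 0, 0, 10], [0, 0, 0, 0, 0, 10]], grip=255, grip_force=60)

```text
time_s: 1.35
tcp_pos: [0.2211, 0.5306, 0.2529]
orientation: [3.141, -0.0, -0.575]
ft_force: [-0.0, 0.9, -0.4]
gripper_width: 0.0001
```

Emit:
apply_moves(series=[[0, 0, 0, 0, 0, 10], [0, 0, 0, 0, 0, 10], [0, 0, 0, 0, 0, 10], [0, 0, 0, 0, 0, 2.8], [0, 0, 0, 0, 0, 0]])

```text
time_s: 1.98
tcp_pos: [0.2211, 0.5306, 0.253]
orientation: [3.141, -0.0, -1.141]
ft_force: [0.2, -0.4, -0.3]
gripper_width: 0.0
```

```bash
cat >> h.py <<'E'
from scipy.spatial.transform import Rotation as Ro
def delta(target,yaw_deg=None):
    from bench import telemetry
    s=telemetry.get_state()
    Rt=Ro.from_euler("xyz",s["orientation"])
    d=Rt.inv().apply(np.array(target)-s["tcp_pos"])
    print("t",round(s["time_s"],2),"tcp",s["tcp_pos"].round(4),"rpy",np.degrees(s["orientation"]).round(2),"F",s["ft_force"].round(2),"w",round(s["gripper_width"],4),"q",s["joint_pos"].round(2))
    print("tool shift",d.round(4))
    if yaw_deg is not None:
        Rg=Ro.from_euler("xyz",[np.pi,0,np.radians(yaw_deg)])
        print("turn",np.degrees((Rt.inv()*Rg).as_rotvec()).round(2))
E
python3 -c "
from h import *
delta([.501,-.196,.12],-65.44)"
```

```text
t 1.98 tcp [0.2211 0.5306 0.253 ] rpy [ 1.7997e+02 -2.0000e-02 -6.5400e+01] F [ 0.22 -0.38 -0.31] w 0.0 q [1.04 0.15 1.44 0.   1.55 2.18]
tool shift [0.7772 0.048  0.1333]
turn [ 0.03 -0.02  0.04]
```

Emit:
apply_moves(series=[[0.03, 0.003, 0, 0, 0, 0], [0.05, 0.003, 0, 0, 0, 0], [0.05, 0.003, 0, 0, 0, 0], [0.05, 0.003, 0, 0, 0, 0], [0.05, 0.003, 0, 0, 0, 0], [0.05, 0.003, 0, 0, 0, 0], [0.05, 0.003, 0, 0, 0, 0], [0.05, 0.003, 0, 0, 0, 0], [0.05, 0.003, 0, 0, 0, 0], [0.05, 0.003, 0, 0, 0, 0]])

```text
time_s: 3.22
tcp_pos: [0.3937, 0.0801, 0.2534]
orientation: [-3.141, -0.0, -1.14]
ft_force: [1.1, -0.3, 0.3]
gripper_width: -0.0002
```

Emit:
apply_moves(series=[[0.05, 0.003, 0, 0, 0, 0], [0.05, 0.003, 0, 0, 0, 0], [0.05, 0.003, 0.02, 0, 0, 0], [0.05, 0.003, 0.03, 0, 0, 0], [0.05, 0.003, 0.03, 0, 0, 0], [0.03, 0.003, 0.03, 0, 0, 0], [0.017, 0, 0.02, 0, 0, 0], [0, 0, 0, 0, 0, 0]])

```text
time_s: 4.22
tcp_pos: [0.5001, -0.1962, 0.1217]
orientation: [3.14, 0.002, -1.142]
ft_force: [-0.7, -0.2, 0.3]
gripper_width: -0.0001
```

```bash
cat >> h.py <<'E'
def shot(n,box,k,name):
    x,y,w,h=box
    im=cams.grab_frame(n)[:,:,::-1]
    c=cv2.resize(im[y:y+h,x:x+w],None,fx=k,fy=k,interpolation=cv2.INTER_CUBIC)
    for i in range(0,w,10): cv2.putText(c,str(x+i),(i*k,8),0,.3,(0,0,255),1)
    for j in range(0,h,10): cv2.putText(c,str(y+j),(0,j*k+3),0,.3,(0,0,255),1)
    cv2.imwrite(name,c)
E
python3 -c "
from h import *
delta([.501,-.196,.085],-65.44)
shot('scene',(150,190,100,100),6,'pics/s1.png')"
```

```text
t 4.22 tcp [ 0.5001 -0.1962  0.1217] rpy [ 1.7989e+02  1.4000e-01 -6.5420e+01] F [-0.68 -0.15  0.3 ] w -0.0001 q [-0.52  0.16  1.7  -0.    1.28  0.62]
tool shift [ 0.0003 -0.001   0.0367]
turn [0.11 0.14 0.02]
```

View pics/s1.png

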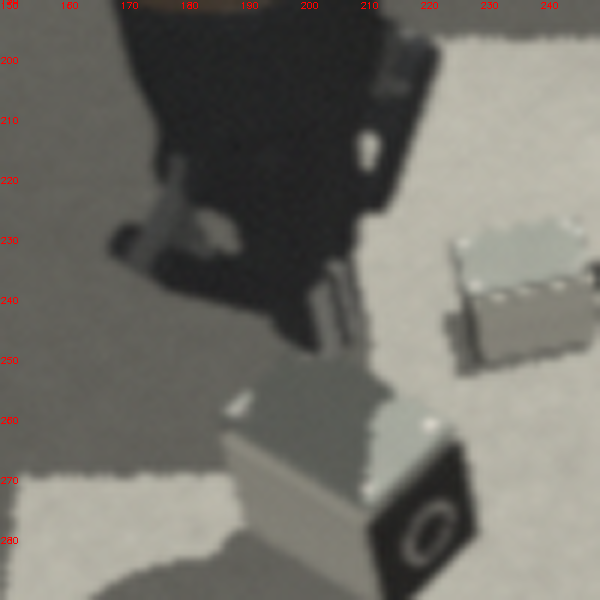

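The closed fingertips are at about (205,250), over the middle of the lid. I'll descend and then press in small steps.

Emit:
apply_moves(series=[[0, -0.001, 0.015, 0.1, 0.1, 0], [0, 0, 0.015, 0, 0, 0], [0, 0, 0.004, 0, 0, 0], [0, 0, 0.002, 0, 0, 0], [0, 0, 0.002, 0, 0, 0], [0, 0, 0, 0, 0, 0]])

```text
time_s: 5.03
tcp_pos: [0.5017, -0.1955, 0.0854]
orientation: [-3.14, -0.002, -1.142]
ft_force: [0.2, 0.4, -0.5]
gripper_width: 0.0004
```

Emit:
apply_moves(series=[[0, 0, 0.001, 0, 0, 0], [0, 0, 0.001, 0, 0, 0], [0, 0, 0, 0, 0, 0]])

```text
time_s: 5.4
tcp_pos: [0.5016, -0.1954, 0.0833]
orientation: [-3.14, -0.002, -1.142]
ft_force: [-0.5, -0.2, -0.2]
gripper_width: 0.0
```

Emit:
apply_moves(series=[[0, 0, 0.001, 0, 0, 0], [0, 0, 0.001, 0, 0, 0], [0, 0, 0.001, 0, 0, 0], [0, 0, 0, 0, 0, 0]])

```text
time_s: 5.9
tcp_pos: [0.5017, -0.1955, 0.0805]
orientation: [-3.14, -0.002, -1.142]
ft_force: [-1.3, 0.5, 3.1]
gripper_width: -0.0001
```

Emit:
apply_moves(series=[[0, 0, 0.001, 0, 0, 0], [0, 0, 0.001, 0, 0, 0], [0, 0, 0, 0, 0, 0]])

```text
time_s: 6.28
tcp_pos: [0.5017, -0.1955, 0.0784]
orientation: [-3.14, -0.002, -1.142]
ft_force: [-0.6, 0.1, 3.8]
gripper_width: 0.0001
```

Emit:
apply_moves(series=[[0, 0, 0.001, 0, 0, 0], [0, 0, 0, 0, 0, 0]])

```text
time_s: 6.52
tcp_pos: [0.5017, -0.1954, 0.0774]
orientation: [-3.14, -0.002, -1.142]
ft_force: [-1.8, 0.6, 4.1]
gripper_width: -0.0004
```

Emit:
apply_moves(series=[[0, 0, 0.0005, 0, 0, 0], [0, 0, 0, 0, 0, 0]])

```text
time_s: 6.78
tcp_pos: [0.5017, -0.1955, 0.077]
orientation: [-3.14, -0.002, -1.142]
ft_force: [-2.2, 0.5, 7.4]
gripper_width: 0.0001
```

Emit:
apply_moves(series=[[0, 0, 0.0005, 0, 0, 0], [0, 0, 0, 0, 0, 0]])

```text
time_s: 7.02
tcp_pos: [0.5018, -0.1956, 0.077]
orientation: [-3.14, -0.002, -1.142]
ft_force: [-4.5, 1.4, 12.8]
gripper_width: -0.0002
```

Emit:
apply_moves(series=[[0, 0, 0.0005, 0, 0, 0], [0, 0, 0, 0, 0, 0]])

```text
time_s: 7.28
tcp_pos: [0.5019, -0.1956, 0.0769]
orientation: [-3.139, -0.003, -1.142]
ft_force: [-6.6, 3.9, 19.0]
gripper_width: 0.0001
```

Emit:
apply_moves(series=[[0, 0, -0.002, 0, 0, 0], [0, 0, -0.01, 0, 0, 0], [0, 0, -0.02, 0, 0, 0], [0, 0, -0.03, 0, 0, 0], [0, 0, 0, 0, 0, 0]])

```text
time_s: 7.9
tcp_pos: [0.5024, -0.1959, 0.1403]
orientation: [-3.138, -0.005, -1.142]
ft_force: [-0.0, 0.4, -0.6]
gripper_width: 0.0
```

Emit:
apply_moves(series=[[0, 0, 0, 0, 0, 0], [0, 0, 0, 0, 0, 0], [0, 0, 0, 0, 0, 0], [0, 0, 0, 0, 0, 0], [0, 0, 0, 0, 0, 0], [0, 0, 0, 0, 0, 0]], grip=0)

```text
time_s: 8.65
tcp_pos: [0.5016, -0.1954, 0.1378]
orientation: [-3.14, -0.002, -1.142]
ft_force: [0.9, -0.8, 1.1]
gripper_width: 0.0854
```

```bash
python3 -c "
from h import *
delta([.501,-.196,.037],-65.44)
shot('scene',(150,190,100,120),5,'pics/s2.png')
shot('top',(345,230,80,70),8,'pics/t2.png')"
```

```text
t 8.65 tcp [ 0.5016 -0.1954  0.1378] rpy [-1.799e+02 -1.000e-01 -6.542e+01] F [ 0.9  -0.78  1.12] w 0.0854 q [-0.51  0.14  1.69  0.    1.31  0.63]
tool shift [0.0002 0.0009 0.1008]
turn [-0.1  -0.1   0.02]
```

View pics/s2.png

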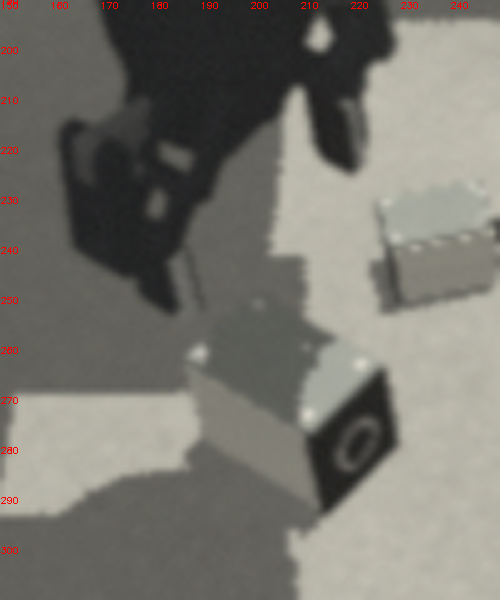

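View pics/t2.png

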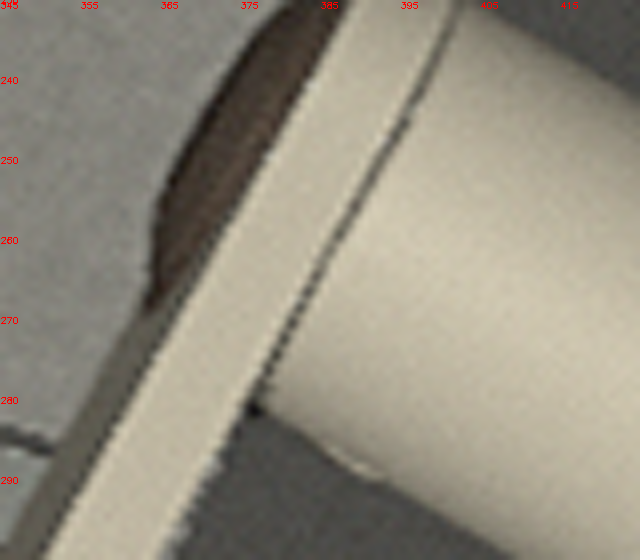

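The scene view shows the front screws lower, at (220,262), and the lid sitting flush. The module hasn't moved. Next I'll descend and grip.

Emit:
apply_moves(series=[[0, 0.001, 0.02, -0.1, -0.1, 0], [0, 0, 0.03, 0, 0, 0], [0, 0, 0.03, 0, 0, 0], [0, 0, 0.015, 0, 0, 0], [0, 0, 0.008, 0, 0, 0], [0, 0, 0, 0, 0, 0]])

```text
time_s: 9.5
tcp_pos: [0.5008, -0.1959, 0.035]
orientation: [3.142, -0.0, -1.142]
ft_force: [-0.0, -0.1, -0.2]
gripper_width: 0.0856
```

```bash
python3 -c "
from h import *
delta([.501,-.196,.034],-65.44)
shot('scene',(150,190,100,120),5,'pics/s3.png')"
```

```text
t 9.5 tcp [ 0.5008 -0.1959  0.035 ] rpy [ 1.800e+02 -1.000e-02 -6.542e+01] F [-0.   -0.11 -0.2 ] w 0.0856 q [-0.52  0.25  1.79 -0.    1.1   0.63]
tool shift [ 0.0002 -0.0001  0.001 ]
turn [ 0.   -0.01  0.02]
```

View pics/s3.png

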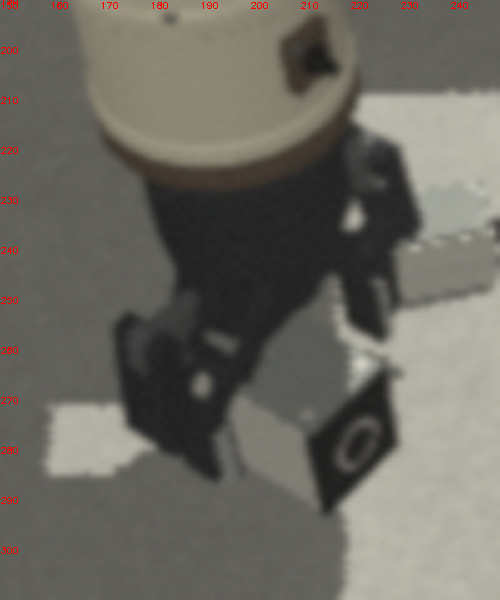

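The fingers straddle the module. The left tip is at about (192,285) and the right at (223,257), with the gap even on both sides. Now I'll close the gripper.

Emit:
apply_moves(series=[[0, 0, 0, 0, 0, 0], [0, 0, 0, 0, 0, 0], [0, 0, 0, 0, 0, 0], [0, 0, 0, 0, 0, 0], [0, 0, 0, 0, 0, 0]], grip=255, grip_force=75)

```text
time_s: 10.18
tcp_pos: [0.5012, -0.1962, 0.0357]
orientation: [-3.141, -0.001, -1.142]
ft_force: [-0.6, -1.6, 7.2]
gripper_width: 0.0452
```

Emit:
apply_moves(series=[[0, 0, -0.005, 0, 0, 0], [0, 0, -0.02, 0, 0, 0], [0, 0, -0.03, 0, 0, 0], [0, 0, -0.03, 0, 0, 0], [0, 0, -0.02, 0, 0, 0], [0, 0, 0, 0, 0, 0]])

```text
time_s: 10.92
tcp_pos: [0.5011, -0.196, 0.141]
orientation: [-3.14, -0.002, -1.142]
ft_force: [0.3, -0.8, -4.6]
gripper_width: 0.0453
```

Run:
```python
from h import *
# dock preplace: module origin at dock x=-0.02
a=11.94;D=np.array([.5212,.1682,0]);u=R(np.radians(a))
for x in(-.02,.0):print(x,D+u@[x,0,0])
p=D+u@[-.02,0,0];p[2]=.14
delta(p,a-90)
```

```text
-0.02 [0.5016327  0.16406225 0.        ]
0.0 [0.5212 0.1682 0.    ]
t 10.93 tcp [ 0.5011 -0.196   0.141 ] rpy [-1.7993e+02 -1.0000e-01 -6.5420e+01] F [ 0.3  -0.79 -4.62] w 0.0453 q [-0.52  0.14  1.68 -0.    1.32  0.63]
tool shift [-0.3272 -0.1503  0.0006]
turn [-0.08 -0.09 12.64]
```

Emit:
apply_moves(series=[[-0.02, -0.01, 0, 0, 0, 0], [-0.04, -0.018, 0, 0, 0, 0], [-0.045, -0.02, 0, 0, 0, 0], [-0.045, -0.021, 0, 0, 0, 0], [-0.045, -0.021, 0, 0, 0, 0], [-0.045, -0.021, 0, 0, 0, 0], [-0.045, -0.02, 0, 0, 0, 0], [-0.03, -0.014, 0, 0, 0, 0], [-0.0122, -0.0053, 0, 0, 0, 6.3], [0, 0, 0, -0.1, -0.1, 6.3]])

```text
time_s: 12.18
tcp_pos: [0.5005, 0.1653, 0.1382]
orientation: [3.138, 0.002, -1.364]
ft_force: [0.4, -1.1, -5.4]
gripper_width: 0.0453
```

Emit:
apply_moves(series=[[0, 0, 0.03, 0, 0, 0], [0, 0, 0.02, 0, 0, 0], [0, 0, 0, 0, 0, 0]])

```text
time_s: 12.55
tcp_pos: [0.4998, 0.1641, 0.0875]
orientation: [3.135, 0.002, -1.362]
ft_force: [-0.6, -1.0, -3.7]
gripper_width: 0.0448
```

Run:
```python
from h import *
delta([.5016,.1641,.09],11.94-90)
shot('scene',(300,140,120,110),6,'pics/s4.png')
shot('top',(190,195,90,110),5,'pics/t4.png')
```

```text
t 12.55 tcp [0.4998 0.1641 0.0875] rpy [ 1.7964e+02  1.0000e-01 -7.8020e+01] F [-0.61 -0.96 -3.7 ] w 0.0448 q [0.17 0.17 1.76 0.   1.21 1.53]
tool shift [ 0.0003 -0.0018 -0.0025]
turn [0.36 0.1  0.04]
```

View pics/s4.png

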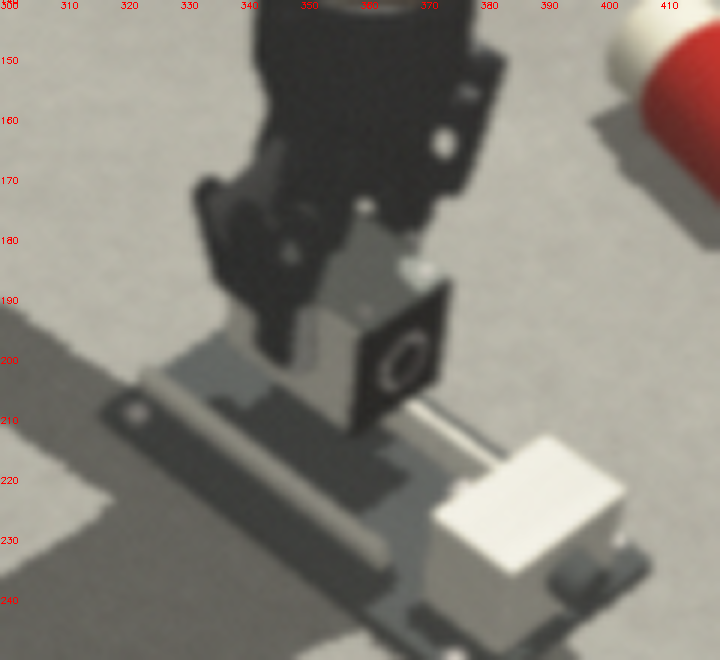

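View pics/t4.png

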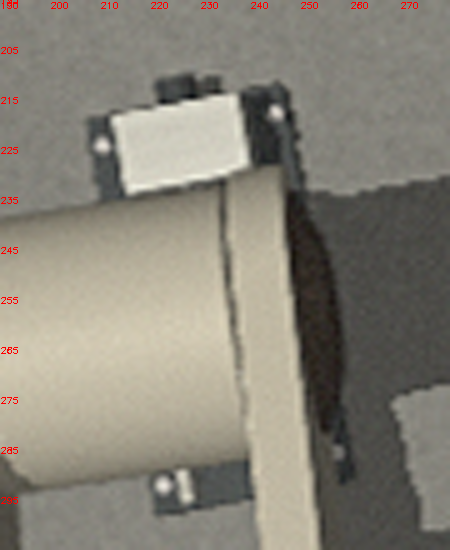

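```bash
cat > fit2.py <<'E'
from h import *
ss=px([(435,320),(568,228),(660,292),(528,388)],(310,180),7)
rt=px([(375,352),(105,150)],(310,180),7) # near rail top ends (approx centre of rail top)
st_s=np.array([[.06,-.031,.056],[.06,.031,.056],[.1,.031,.056],[.1,-.031,.056]])
def f(p):
    M=lambda P:P@R(p[2]).T+[p[0],p[1],0]
    return (proj("scene",M(st_s))-ss).ravel()
d=least_squares(f,[.52,.168,.208]).x;print("dock scene only",d,np.degrees(d[2]))
fc=px([(350,433),(437,378),(357,335),(450,283)],(300,140),6)
z0=.052
P=np.array([[.035,-.023,z0],[.035,.023,z0],[.035,-.023,z0+.05],[.035,.023,z0+.05]])
def g(p):
    M=lambda P:P@R(p[2]).T+[p[0],p[1],0]
    return (proj("scene",M(P))-fc).ravel()
for yaw in (11.94,):
  m=least_squares(lambda q:g([q[0],q[1],np.radians(yaw)]),[.5,.164]);print("mod",m.x,m.fun.reshape(-1,2).round(2).tolist())
  for D in (d,np.array([.5212,.1682,.2083])):
    print("in dock",R(-D[2])@np.r_[m.x-D[:2],0])
E
python3 fit2.py
```

```text
dock scene only [0.52169325 0.16825904 0.20902286] 11.976127849825895
mod [0.49716727 0.16528948] [[-0.01, 0.5], [-0.2, 0.0], [0.48, 0.25], [-0.28, -0.77]]
in dock [-0.02460835  0.00218432  0.        ]
in dock [-0.02411512  0.00212229  0.        ]
```

Emit:
apply_moves(series=[[0.001, 0, 0.01, 0, 0, 0], [0, 0, 0.005, 0, 0, 0], [0, 0, 0, 0, 0, 0], [0, 0, 0, 0, 0, 0]])

```text
time_s: 13.15
tcp_pos: [0.5014, 0.1634, 0.075]
orientation: [3.14, 0.002, -1.362]
ft_force: [0.4, 0.5, -4.7]
gripper_width: 0.0449
```

Run:
```python
from h import *
delta([.5016,.1641,.046],11.94-90)
shot('scene',(300,140,120,110),6,'pics/s5.png')
```

```text
t 13.15 tcp [0.5014 0.1634 0.075 ] rpy [ 1.7991e+02  9.0000e-02 -7.8020e+01] F [ 0.41  0.5  -4.73] w 0.0449 q [0.17 0.18 1.78 0.   1.18 1.53]
tool shift [-0.0006 -0.0004  0.029 ]
turn [0.09 0.09 0.04]
```

View pics/s5.png

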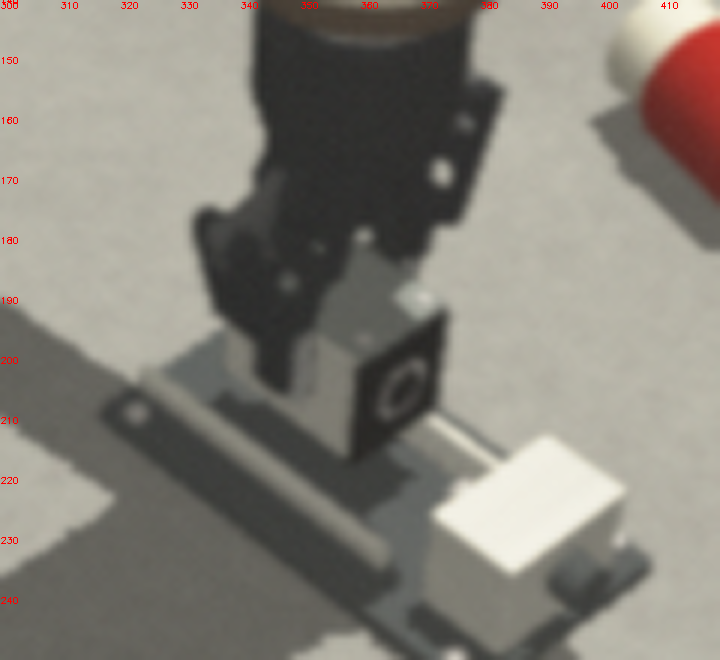

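The module is now above the bed between the rails, with its lower face corners at (358,217) and (373,208). I'll keep lowering it and watch the force.

Emit:
apply_moves(series=[[0, 0, 0.01, 0.1, 0.1, 0], [0, 0, 0.006, 0, 0, 0], [0, 0, 0, 0, 0, 0], [0, 0, 0, 0, 0, 0]])

```text
time_s: 13.7
tcp_pos: [0.5014, 0.1634, 0.0589]
orientation: [3.142, -0.0, -1.362]
ft_force: [-0.0, -0.3, -5.0]
gripper_width: 0.0449
```

Emit:
apply_moves(series=[[0, 0, 0.004, 0, 0, 0], [0, 0, 0.003, 0, 0, 0], [0, 0, 0, 0, 0, 0], [0, 0, 0, 0, 0, 0]])

```text
time_s: 14.2
tcp_pos: [0.5013, 0.1633, 0.0518]
orientation: [3.141, -0.0, -1.362]
ft_force: [0.4, -0.4, -4.4]
gripper_width: 0.0451
```

Run:
```python
from h import *
delta([.5016,.1641,.046],11.94-90)
shot('scene',(300,140,120,110),6,'pics/s6.png')
```

```text
t 14.2 tcp [0.5013 0.1633 0.0518] rpy [ 1.7999e+02 -1.0000e-02 -7.8020e+01] F [ 0.37 -0.38 -4.36] w 0.0451 q [ 0.17  0.21  1.8  -0.    1.13  1.53]
tool shift [-0.0007 -0.0004  0.0058]
turn [ 0.01 -0.01  0.04]
```

View pics/s6.png

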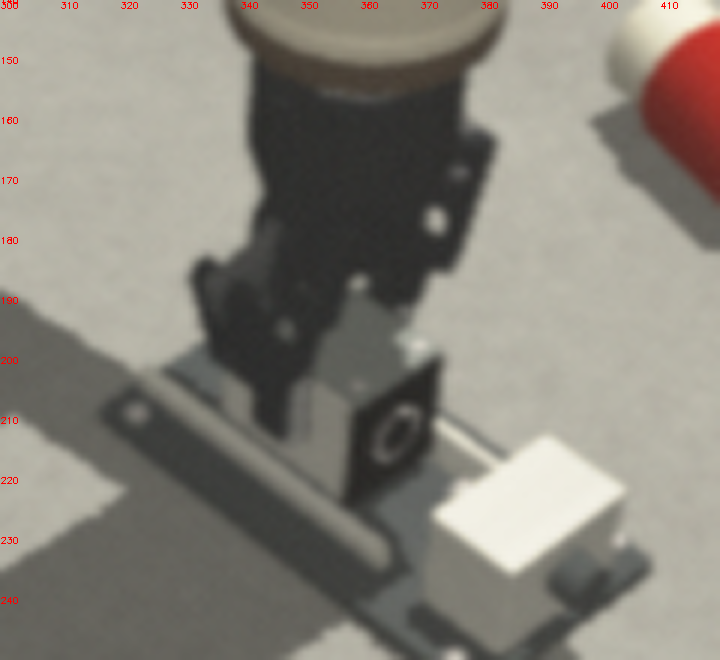

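It is entering between the rails, with the near lower face corner at about (358,223) and no side force. I'll go on in fine steps.

Emit:
apply_moves(series=[[0, 0, 0.002, 0, 0, 0], [0, 0, 0.002, 0, 0, 0], [0, 0, 0, 0, 0, 0], [0, 0, 0, 0, 0, 0]])

```text
time_s: 14.75
tcp_pos: [0.5013, 0.1633, 0.0478]
orientation: [3.141, -0.0, -1.362]
ft_force: [0.2, 0.2, -4.2]
gripper_width: 0.0451
```

Emit:
apply_moves(series=[[0, 0, 0.001, 0, 0, 0], [0, 0, 0, 0, 0, 0]])

```text
time_s: 15.0
tcp_pos: [0.5013, 0.1633, 0.0467]
orientation: [3.141, -0.0, -1.362]
ft_force: [-0.5, -0.3, -5.3]
gripper_width: 0.0448
```

Emit:
apply_moves(series=[[0, 0, 0.001, 0, 0, 0], [0, 0, 0, 0, 0, 0]])

```text
time_s: 15.25
tcp_pos: [0.5013, 0.1633, 0.0458]
orientation: [3.141, -0.0, -1.362]
ft_force: [0.5, -0.7, -4.6]
gripper_width: 0.0454
```

Emit:
apply_moves(series=[[0, 0, 0.0006, 0, 0, 0], [0, 0, 0, 0, 0, 0]])

```text
time_s: 15.5
tcp_pos: [0.5013, 0.1633, 0.0457]
orientation: [3.142, -0.0, -1.362]
ft_force: [-5.2, -0.8, 5.9]
gripper_width: 0.0451
```

Emit:
apply_moves(series=[[0, 0, 0.0005, 0, 0, 0], [0, 0, 0, 0, 0, 0]])

```text
time_s: 15.75
tcp_pos: [0.5013, 0.1634, 0.0457]
orientation: [-3.141, -0.0, -1.362]
ft_force: [-8.5, -1.5, 15.4]
gripper_width: 0.0449
```

It is seated on the bed at TCP z = 0.0457. I'll ease the down-force, then slide along the dock's +x, which is tool −y.

Emit:
apply_moves(series=[[0, 0, -0.0007, 0, 0, 0], [0, -0.004, 0, 0, 0, 0], [0, -0.006, 0, 0, 0, 0], [0, -0.006, 0, 0, 0, 0], [0, -0.006, 0, 0, 0, 0], [0, 0, 0, 0, 0, 0], [0, 0, 0, 0, 0, 0]])

```text
time_s: 16.62
tcp_pos: [0.5233, 0.168, 0.0457]
orientation: [-3.14, -0.0, -1.362]
ft_force: [2.2, 1.0, 2.9]
gripper_width: 0.0452
```

```bash
cat >> h.py <<'E'
def dock():
    from bench import telemetry
    s=telemetry.get_state();A=R(-.2083)
    p=A@(s["tcp_pos"]-[.5212,.1682,0]);F=A@s["ft_force"];M=A@s["moment"]
    print("t",round(s["time_s"],2),"dock xyz",p.round(4),"F",F.round(1),"M",M.round(2),"rpy",np.degrees(s["orientation"]).round(2),"w",round(s["gripper_width"],4))
E
python3 -c "
from h import *
dock()"
```

```text
t 16.62 dock xyz [ 0.0021 -0.0006  0.0457] F [2.4 0.5 2.9] M [ 0.06 -0.31  0.03] rpy [-1.7993e+02 -1.0000e-02 -7.8020e+01] w 0.0452
```

Emit:
apply_moves(series=[[0, -0.004, 0, 0, 0, 0], [0, -0.004, 0, 0, 0, 0], [0, -0.004, 0, 0, 0, 0], [0, 0, 0, 0, 0, 0]])

```text
time_s: 17.12
tcp_pos: [0.5334, 0.1702, 0.0457]
orientation: [3.139, -0.0, -1.362]
ft_force: [-17.9, -3.4, 18.4]
gripper_width: 0.0453
```

```bash
python3 -c "
from h import *
dock()
shot('scene',(300,140,120,110),6,'pics/s7.png')"
```

```text
t 17.12 dock xyz [ 0.0124 -0.0006  0.0457] F [-18.3   0.4  18.4] M [-0.08  2.45 -0.08] rpy [ 1.7983e+02 -1.0000e-02 -7.8010e+01] w 0.0453
```

View pics/s7.png

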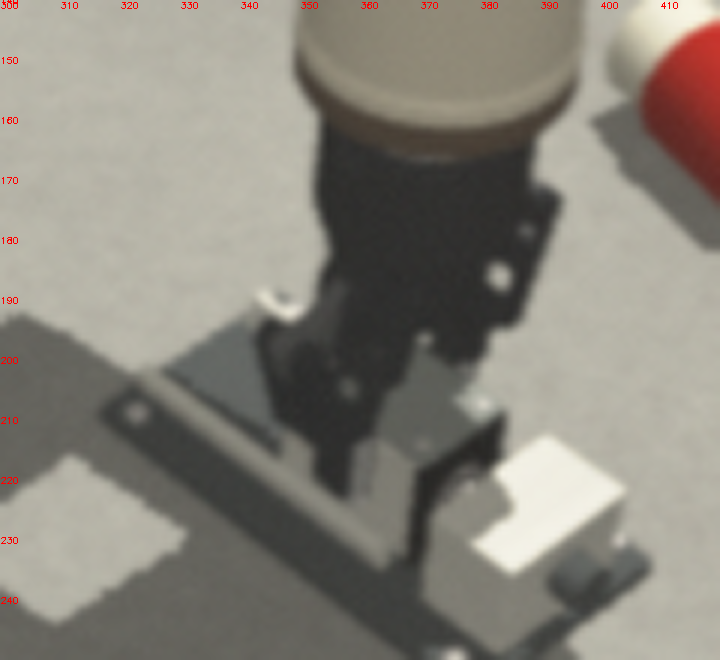

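Emit:
apply_moves(series=[[0, 0, 0, 0, 0, 0], [0, 0, 0, 0, 0, 0]])

```text
time_s: 17.42
tcp_pos: [0.5334, 0.1702, 0.0458]
orientation: [3.139, -0.0, -1.362]
ft_force: [-15.1, -3.3, 17.0]
gripper_width: 0.0454
```

```bash
python3 -c "
from h import *
dock()"
```

```text
t 17.43 dock xyz [ 0.0124 -0.0005  0.0458] F [-15.4  -0.1  17. ] M [-0.03  2.31 -0.01] rpy [ 1.7985e+02 -1.0000e-02 -7.8010e+01] w 0.0454
```

Emit:
apply_moves(series=[[0, 0, -0.0008, 0, 0, 0], [0, 0, 0, 0, 0, 0], [0, 0, 0, 0, 0, 0]])

```text
time_s: 17.8
tcp_pos: [0.5334, 0.1702, 0.0458]
orientation: [3.139, -0.0, -1.362]
ft_force: [-9.5, -1.4, 5.0]
gripper_width: 0.0455
```

```bash
python3 -c "
from h import *
dock()"
```

```text
t 17.8 dock xyz [ 0.0124 -0.0005  0.0458] F [-9.6  0.7  5. ] M [ 0.02  1.4  -0.07] rpy [ 1.7984e+02 -1.0000e-02 -7.8020e+01] w 0.0455
```

Emit:
apply_moves(series=[[0, -0.002, 0, 0, 0, 0], [0, -0.002, -0.0002, 0, 0, 0], [0, 0, 0, 0, 0, 0], [0, 0, 0, 0, 0, 0]])

```text
time_s: 18.3
tcp_pos: [0.537, 0.171, 0.0458]
orientation: [3.138, -0.0, -1.362]
ft_force: [-12.2, -2.7, 5.4]
gripper_width: 0.045
```

```bash
python3 -c "
from h import *
dock()"
```

```text
t 18.3 dock xyz [ 0.016  -0.0006  0.0458] F [-12.5  -0.1   5.4] M [-0.05  1.86  0.03] rpy [ 1.7979e+02 -1.0000e-02 -7.8020e+01] w 0.045
```

Emit:
apply_moves(series=[[0, -0.002, -0.0002, 0, 0, 0], [0, -0.002, -0.0003, 0, 0, 0], [0, 0, 0, 0, 0, 0], [0, 0, 0, 0, 0, 0]])

```text
time_s: 18.8
tcp_pos: [0.5407, 0.1717, 0.0459]
orientation: [3.137, -0.0, -1.362]
ft_force: [-10.1, -1.8, -1.1]
gripper_width: 0.0451
```

```bash
python3 -c "
from h import *
dock()"
```

```text
t 18.8 dock xyz [ 0.0198 -0.0006  0.0459] F [-10.3   0.3  -1.1] M [-0.07  1.68  0.02] rpy [ 1.7975e+02 -1.0000e-02 -7.8020e+01] w 0.0451
```

Emit:
apply_moves(series=[[0, -0.002, 0, 0, 0, 0], [0, -0.002, -0.0001, 0, 0, 0], [0, 0, 0, 0, 0, 0], [0, 0, 0, 0, 0, 0]])

```text
time_s: 19.3
tcp_pos: [0.5443, 0.1725, 0.0459]
orientation: [3.136, -0.0, -1.362]
ft_force: [-13.6, -3.1, 1.0]
gripper_width: 0.0456
```

```bash
python3 -c "
from h import *
dock()"
```

```text
t 19.3 dock xyz [ 0.0235 -0.0006  0.0459] F [-13.9  -0.2   1. ] M [-0.04  2.2  -0.03] rpy [ 1.797e+02 -1.000e-02 -7.801e+01] w 0.0456
```

Emit:
apply_moves(series=[[0, -0.001, 0, 0, 0, 0], [0, -0.0005, -0.0001, 0, 0, 0], [0, 0, 0, 0, 0, 0], [0, 0, 0, 0, 0, 0]])

```text
time_s: 19.8
tcp_pos: [0.5455, 0.1728, 0.046]
orientation: [3.136, -0.0, -1.362]
ft_force: [-16.0, -4.0, 2.6]
gripper_width: 0.0453
```

```bash
python3 -c "
from h import *
dock()"
```

```text
t 19.8 dock xyz [ 0.0247 -0.0006  0.046 ] F [-16.5  -0.6   2.6] M [-0.13  2.58 -0.03] rpy [ 1.7966e+02 -1.0000e-02 -7.8010e+01] w 0.0453
```

Emit:
apply_moves(series=[[0, -0.0005, -0.0001, 0, 0, 0], [0, 0, 0, 0, 0, 0], [0, 0, 0, 0, 0, 0]])

```text
time_s: 20.18
tcp_pos: [0.5458, 0.1728, 0.046]
orientation: [3.135, -0.0, -1.362]
ft_force: [-17.8, -4.3, 2.7]
gripper_width: 0.045
```

```bash
python3 -c "
from h import *
dock()"
```

```text
t 20.18 dock xyz [ 0.025  -0.0005  0.046 ] F [-18.3  -0.5   2.7] M [-0.13  2.81 -0.03] rpy [ 1.7963e+02 -1.0000e-02 -7.8020e+01] w 0.045
```

Emit:
apply_moves(series=[[0, -0.0005, 0, 0, 0, 0], [0, 0, 0, 0, 0, 0], [0, 0, 0, 0, 0, 0]])

```text
time_s: 20.55
tcp_pos: [0.5458, 0.1729, 0.046]
orientation: [3.134, -0.0, -1.362]
ft_force: [-22.3, -5.6, 6.2]
gripper_width: 0.0451
```

```bash
python3 -c "
from h import *
dock()"
```

```text
t 20.55 dock xyz [ 0.025  -0.0005  0.046 ] F [-23.   -0.8   6.2] M [-0.18  3.58 -0.15] rpy [ 1.7957e+02 -1.0000e-02 -7.8010e+01] w 0.0451
```

The motion stopped dead at dock x = 0.025, the nominal stop position. There is a 0.43° compliance tilt, so I'll take that out to bring the face flat, then trim the force.

Emit:
apply_moves(series=[[0, 0, -0.0002, 0.2, 0, 0], [0, 0, 0, 0.2, 0, 0], [0, 0, 0, 0, 0, 0], [0, 0, 0, 0, 0, 0]])

```text
time_s: 21.05
tcp_pos: [0.5458, 0.1728, 0.0458]
orientation: [3.141, -0.0, -1.362]
ft_force: [-19.3, -5.1, 1.2]
gripper_width: 0.0456
```

```bash
python3 -c "
from h import *
dock()"
```

```text
t 21.05 dock xyz [ 0.025  -0.0005  0.0458] F [-20.   -1.    1.2] M [-0.16  3.24 -0.1 ] rpy [ 1.7997e+02 -1.0000e-02 -7.8020e+01] w 0.0456
```

Emit:
apply_moves(series=[[0, -0.0005, 0, 0, 0, 0], [0, 0, 0, 0, 0, 0], [0, 0, 0, 0, 0, 0], [0, 0, 0, 0, 0, 0]])

```text
time_s: 21.55
tcp_pos: [0.5458, 0.1728, 0.0458]
orientation: [3.14, -0.0, -1.362]
ft_force: [-24.7, -6.4, 6.3]
gripper_width: 0.0449
```

```bash
python3 -c "
from h import *
dock()
shot('scene',(300,140,120,110),6,'pics/s8.png')
shot('top',(120,120,220,190),3,'pics/t8.png')"
```

```text
t 21.55 dock xyz [ 0.025  -0.0005  0.0458] F [-25.5  -1.1   6.3] M [-0.23  3.99 -0.19] rpy [ 1.799e+02 -1.000e-02 -7.802e+01] w 0.0449
```

View pics/s8.png

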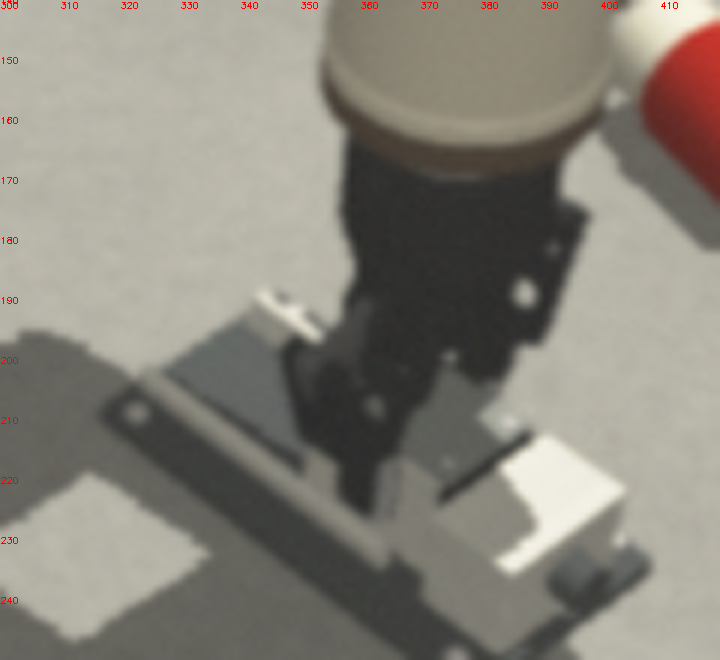

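View pics/t8.png

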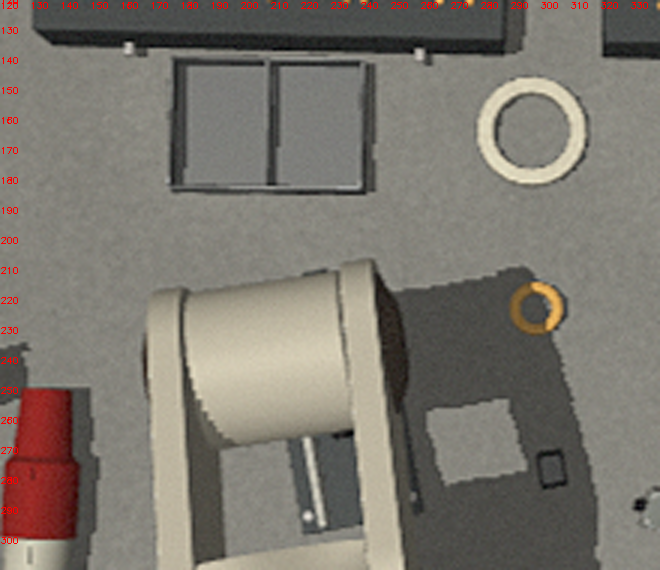

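The scene view shows the black face flush along the stop's top edge, from (373,223) to (389,212). The bystanders in view haven't moved. I'll check that the push stays steady for a second.

Emit:
apply_moves(series=[[0, 0, -0.0001, 0, 0, 0], [0, 0, 0, 0, 0, 0], [0, 0, 0, 0, 0, 0], [0, 0, 0, 0, 0, 0], [0, 0, 0, 0, 0, 0], [0, 0, 0, 0, 0, 0], [0, 0, 0, 0, 0, 0], [0, 0, 0, 0, 0, 0]])

```text
time_s: 22.65
tcp_pos: [0.5458, 0.1729, 0.0458]
orientation: [3.14, -0.0, -1.362]
ft_force: [-25.2, -6.5, 3.8]
gripper_width: 0.0455
```

```bash
python3 -c "
from h import *
dock()
from bench import sign_off
print(sign_off())"
```

```text
t 22.65 dock xyz [ 0.025  -0.0005  0.0458] F [-26.   -1.1   3.8] M [-0.16  3.87 -0.22] rpy [ 1.799e+02 -1.000e-02 -7.801e+01] w 0.0455
the job is handed in; nothing more can be done
None
```

I handed the job in at 22.65 s, with the module standing on the dock bed, its black face held against the stop and the gripper still closed on it.

- **Lid:** I pressed it down first with the closed fingertips. It met its hard stop at the nominal 55 mm height, and I pressed to about 19 N there.
- **Placing:** I gripped the long sides with a 75 N grip and lowered the module between the rails without side force. I then slid it along the bed against the plunger until it stopped dead at dock x = 25 mm, the nominal stop position.
- **Tilt:** The gripper had tilted 0.43° under the push, so I corrected it; it read about 0.1° at the end.
- **Last checks:** The push read about 25 to 26 N and held for 1.1 s with no movement. Less the 11 N spring and an estimated few newtons of bed friction, that leaves roughly 11–14 N on the stop. The side force was about 1 N, and the last scene picture shows the face flush with the stop.
- **Bystanders:** The tray, tape, collar, hood and plug looked undisturbed in the last pictures. I did not check the spanner, the driver or the smaller look-alike again at the end.
- **Disagreement:** Before lowering, the camera put the module about 2 mm off the dock's centre line, while the arm's own position said 0.4 mm. I moved it 1 mm towards the centre, and it went in without touching the rails.

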